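# Draw out the painter's telescopic hand rest over a wet clock dial and hold it

### The arm

A 6-joint arm with a two-finger parallel gripper is mounted at the origin on the work surface. World frame = base frame: x ahead of the robot, y to its left, z up, the work surface at z = 0. Lengths are in mm, angles in rad, forces in N, time in s.
With the tool pointing down it reaches from about 350 to 975 mm from the base axis. Payload 7.1 kg.
Tool frame: the origin (TCP) lies between the finger pads; the fingertips stand 8 mm ahead of it and the grasp point (between the pads) lies 11 mm behind it; x points along the fingers, y is the direction in which the jaws open and shut, and the axes are right-handed (so a half turn about x gives the same grasp; the last joint's range is limited). The gripper opens to 88 mm and grips with 3 to 60 N. Pads are 20 mm wide; open, the fingers measure 115 mm over their backs; the gripper's body (75 mm by 178 mm) begins 61 mm behind the grasp point.
Start: joints at [-0.019, 0.423, 1.63, -0, 1.089, -0.019], TCP at [624.984, 0.026, 203.375] pointing down, gripper open.
Joint ranges: [-3, 3], [-0.9, 2.11], [0.09, 2.58], [-1.31, 4.45], [0.11, 2.69], [-2.54, 2.54]. Speed limits (rad/s): [2.39, 2.39, 3.01, 3.14, 3.14, 3.14].

### API

Orientations are given as a rotation vector (axis times angle).
In Python, from workcell import ctrl gives the robot as it stands.
- The arm moves only by the tool apply_moves, never from a script. Its argument "increments" is a list of rows, each an object with "gripper": the opening in per cent of the stroke, from 0 (shut) to 100 (fully open); "delta_pos": the shift along the tool's x, y, z in cm, a list of three; "dr": the turn, a rotation vector about the tool's x, y, z in rad, a list of three. In form: [{"gripper": gripper, "delta_pos": [dx, dy, dz], "dr": [ax, ay, az]}, ...]. A call has exactly 5 rows; each row shifts and turns the commanded pose from where the row before left it, along the tool's axes as they then stand; what a row does not reach is not made up. A row lasts 1/12 s, in which the tool goes at most 41.7 mm and 7.16 degrees, less where a joint would pass 70% of its speed; a pose out of reach is approached as far as the arm can. A call with a gripper value outside its range is refused whole. The fingers move at their own pace and stop on an object; the grip force is fixed at half the most. Time passes only in rows, so rows that do not move let the fingers close, or fill a call up. It gives the time, the measured TCP pose, the force and the opening at its end, in the units of the state.
- ctrl.get_obs(): the state, without advancing time (a new reading comes with each control period).
- ctrl.get_image(name): name is "scene" or "side" or "wrist"; returns a dict with "img" (480x640x3 uint8, red, green, blue), "range_z" (480x640 float32, mm along the optical axis (not along the pixel's ray), 0 where there is no reading), "mtx" (3x3 intrinsics, pixels), "rvec" (rotation vector, rad) and "tvec" (3), from world to camera coordinates, as OpenCV has them. Camera axes: x right, y down, z forward; pixel columns grow to the right and rows downward; lengths in mm; the calibration is good to about 2 mm. A picture is of the moment at which its call begins.
- ctrl.close_job(): hands the job in, once; it reports no verdict.
The state is a dict: "t": time; "qpos": joint angles; "qvel": joint speeds; "joint_torque": joint torques, N m; "ee_pos": TCP position; "orientation": TCP orientation; "ft_force": force on the tool from outside, world axes, zero at the start; "moment": the same for the moment, N m; "width": finger opening in mm.
Only numpy, scipy, OpenCV 4.12 (cv2) and the standard library are available. Lean on these libraries where they do the work, as an engineer would, in place of code of your own. Each camera call takes 0.05 s, during which the arm holds its last target. There are 200 camera calls.

### The job

The dial painter wants to rest her hand on the telescopic rest stick above the wet clock dial: squeeze the release button on the side of its wooden handle and draw the handle straight out, past the first stop, until the stick is fully extended at its second stop, then finish still gripping the handle and holding it steady there. Do not touch the wet dial, and leave the lacquer pots, the mixing dish and the brush block where they stand.

Things in the scene. Friction and masses are not known exactly. Their poses are not given: they have to be found in the camera images.
- vise: Small bench vise, fixed; its jaws (tops 104 mm up) hold the rest stick's outer tube: aluminium, 20 mm across, level, axis 95 mm above the bench. Origin: on the bench below the stick's axis, 330 mm along +y from the jaws. z up; +y = the way the handle pulls out; +x = the button's side. The handle's middle is at y = -100 mm when closed, +100 mm at the second stop.
- handle: Pale wooden handle on the end of the stick's inner section, 26 mm wide and high, 80 mm long along the stick, brass end caps; origin at its middle, 95 mm above the bench; axes as the vise's. The black release button is in the middle of its +x face. The stick gives sideways in its cork jaws, about 2 N per mm at the handle when closed, 0.5 N per mm extended, and springs back.
- handle_button (a point): Point on the stick's axis inside the handle, level with the button's middle (same as the handle's origin). The button, 24 mm along the stick, 14 mm high, stands 8 mm proud of the +x face, 2 mm when fully pressed: handle and button are 34 mm across, 28 mm squeezed. Fingers pinching across the stick here, from above, press the button.
- button (a joint): Travel of the release button, m: 0 out, 0.006 fully pressed; spring of about 3 N at the start and 9 N fully pressed. Its lock pin is free of the stop hole from about 0.004 on, and it springs out when let go.
- stick (a joint): How far the inner section is drawn out, m: 0 closed (locked), 0.1 first stop, 0.2 second stop (end of travel). It slides with 2 to 3 N while the button is kept pressed. If the button is let go on the way, the lock pin catches at the next stop, where it must be pressed again to go on.
- dial: Freshly painted wooden clock dial lying flat on the bench under the stick's path, loose: cream board 190 x 200 mm and 10 mm thick, with a round-arched top of 70 mm radius towards the robot side; origin at the middle of the underside of the rectangular part. The paint is wet: not to be touched.
- pot_a: Closed teal lacquer pot, 56 mm across, 75 mm high, loose; origin at the centre of its underside. Bystander.
- pot_b: Closed yellow lacquer pot, 48 mm across, 95 mm high, loose; origin at the centre of its underside. Bystander.
- dish: White ceramic mixing dish, 84 mm across, 26 mm high, loose; origin at the centre of its underside. Bystander.
- brush_block: Wooden block 75 x 170 mm, 50 mm high, with pens and brushes standing in it up to 215 mm above the bench; fixed; origin at the centre of its underside. Bystander.

How it is judged (in metres and radians):
On the way, in this order (a step that is already met when the one before it is completed fails the run):
1. the release button is pressed while the stick is still closed (value of joint button above 0.003 m and value of joint stick below 0.02 m), for 0.05 s.
2. the handle, gripped, is drawn past the first stop (value of joint stick above 0.11 m and contact force between the fingers and handle above 1 N), for 0.05 s.
At the end, for the whole second after the job is handed in: The stick is drawn out to its second stop (at least 192 of 200 mm), still, and the fingers still grip the handle (more than 2 N) through the last second; pots and dish within 20 mm of where they stood, the dial within 8 mm (value of joint stick above 0.192 m and velocity of joint stick between -0.01 and 0.01 m/s and contact force between the fingers and handle above 2 N and distance of each of pot_a, pot_b, dish from where it was at the start of the episode below 0.02 m and distance of dial from where it was at the start of the episode below 0.008 m); the arm keeps its last pose, push and grip.
It fails at once if the robot touches the wet dial (contact force between any of the fingers, the arm and dial above 0.5 N).
It fails at once if a pot or the dish is shoved or tipped (distance of any of pot_a, pot_b, dish from where it was at the start of the episode above 0.02 m).
It fails at once if the brush block is knocked (contact force between any of the fingers, the arm and brush_block above 3 N).
It also fails if it takes over 32 s, if anything falls off the work surface, if the arm or the gripper's body presses on something with over 40 N, if the wrist force passes 120 N, or if a joint passes its speed limit or range.

## Working session

There is one attempt and no reset: what is moved stays moved. The work goes in short steps, Python scripts to look and compute and a tool call to move; the robot and the scene stay as the last step left them, time stands still between calls to the robot, and variables do not carry over. Pictures are saved under pics/ and viewed, about 8 in all and at most 12, crops included, and the job is handed in when it is done.

Besides the shell and the picture viewer there is one more tool, called as name(argument=value, ...) on one line, values as JSON. apply_moves: Moves the arm, as the interface text tells. Its arguments: {"type":"object","properties":{"increments":{"type":"array","items":{"type":"object","properties":{"gripper":{"type":"number"},"delta_pos":{"type":"array","items":{"type":"number"}},"dr":{"type":"array","items":{"type":"number"}}}}}},"required":["increments"]}

```bash
mkdir -p pics
cat > h.py <<'E'
import numpy as np, cv2
from workcell import ctrl
def shot(name):
    d=ctrl.get_image(name); R=cv2.Rodrigues(np.array(d["rvec"],float))[0]; t=np.array(d["tvec"],float).ravel()
    K=np.array(d["mtx"]); z=d["range_z"].astype(float)
    v,u=np.mgrid[:480,:640]; P=np.stack([(u-K[0,2])/K[0,0]*z,(v-K[1,2])/K[1,1]*z,z],-1)
    W=(P-t)@R; W[z==0]=np.nan
    return d["img"],W
E
python3 - <<'E'
from h import *
ims=[]
for n in ["scene","side"]:
    i,W=shot(n); np.savez("pics/%s.npz"%n,i=i,W=W); cv2.imwrite("pics/%s.png"%n,i[...,::-1])
print(ctrl.get_obs())
E
```

```text
{'t': 0.1, 'qpos': array([-1.90569449e-02,  4.23788536e-01,  1.63057525e+00,  4.79889408e-05,
        1.08863051e+00, -1.89737352e-02]), 'qvel': array([ 0.00121326, -0.00142332, -0.00151008,  0.00074227,  0.00049147,
        0.00077246]), 'joint_torque': array([ 6.49496542e-04, -5.45618248e+01, -2.74323839e+01,  6.46709581e-02,
        1.88581715e-02,  1.54216096e-06]), 'ee_pos': array([6.24478169e+02, 1.40627936e-02, 2.02679463e+02]), 'orientation': array([ 1.20866567,  1.21023196, -1.21027591]), 'ft_force': array([-1.11370476, -0.40740037, -0.79262913]), 'moment': array([ 0.02917168,  0.0236987 , -0.01577643]), 'width': 87.75822692131473}
```

View pics/scene.png

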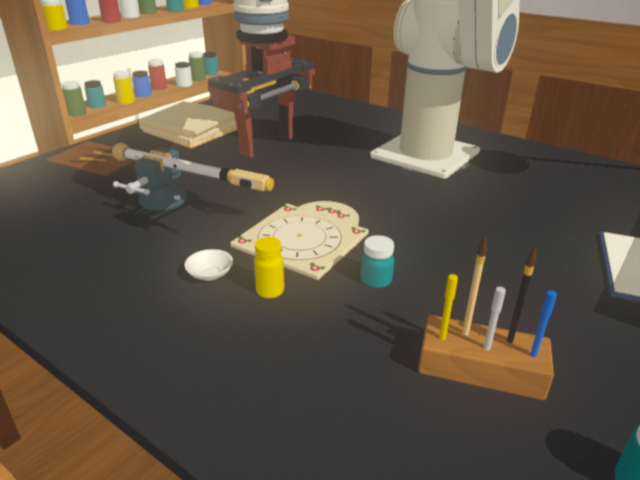

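View pics/side.png

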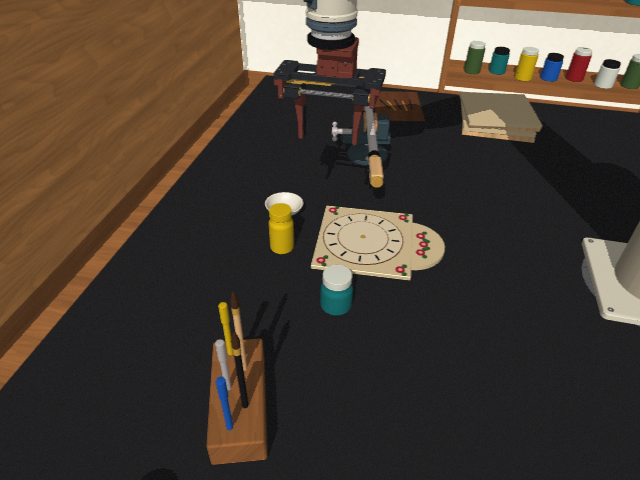

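The scene view shows the handle at about (250,180) with its button facing the camera, and the tube running back to the vise at (160,190). The side view has the handle at (376,172), the dial at (365,240), the yellow pot at (281,230), the dish at (284,205) and the teal pot at (337,290).

Run:
```python
from h import *
for n,pts in {"scene":dict(handle=(228,165,276,195),tube=(175,150,225,180),potA=(360,236,395,287),potB=(253,237,286,297),dish=(183,250,234,282)),"side":dict(handle=(366,148,386,188),tube=(362,105,382,150),potA=(318,265,355,313),potB=(267,203,297,253),dish=(264,194,304,217),block=(205,335,270,465))}.items():
    f=np.load(f"pics/{n}.npz");W=f["W"];i=f["i"]
    hsv=cv2.cvtColor(i,cv2.COLOR_RGB2HSV)
    for k,(a,b,c,d) in pts.items():
        w=W[b:d,a:c].reshape(-1,3); w=w[w[:,2]>15]
        if k in("handle","tube"):
            w=w[(w[:,2]>78)&(w[:,2]<125)]
            c0=w.mean(0); 
            u=np.linalg.svd(w[:,:2]-c0[:2],full_matrices=False)[2][0]
            s=(w[:,:2]-c0[:2])@u; r=(w[:,:2]-c0[:2])@[-u[1],u[0]]
            print(n,k,len(w),c0.round(1),"dir",u.round(3),"ang",np.arctan2(u[1],u[0]).round(3),"s",np.percentile(s,[1,99]).round(1),"r",np.percentile(r,[1,50,99]).round(1),"z",np.percentile(w[:,2],[1,99]).round(1))
        else: print(n,k,len(w),"lo",np.percentile(w,3,axis=0).round(0),"hi",np.percentile(w,97,axis=0).round(0))
```

```text
scene handle 689 [ 554.  -112.8  100.3] dir [-0.241  0.971] ang 1.814 s [-51.  42.] r [-13.3  -1.7  18. ] z [ 84.4 109.6]
scene tube 540 [ 574.7 -237.5   98.8] dir [-0.039  0.999] ang 1.61 s [-94.8  67.8] r [-14.7  -1.1  30.9] z [ 86.6 106.7]
scene potA 1295 lo [548. 170.  18.] hi [591. 216.  76.]
scene potB 1427 lo [689.  49.  18.] hi [726.  86.  96.]
scene dish 651 lo [694. -91.  15.] hi [770. -14.  27.]
side handle 503 [ 547.4 -116.3  102.5] dir [-0.214  0.977] ang 1.786 s [-85.  46.] r [-17.   -0.   14.6] z [ 85.2 109.1]
side tube 567 [ 583.8 -310.    99.9] dir [-0.183  0.983] ang 1.755 s [-115.5  117.3] r [-21.5  -1.4  25.4] z [ 80.2 106.4]
side potA 1264 lo [538. 173.  18.] hi [586. 217.  76.]
side potB 1031 lo [679. -24.  18.] hi [721.  87.  95.]
side dish 561 lo [682. -87.  16.] hi [767.  81.  96.]
side block 6590 lo [603. 354.  23.] hi [695. 508. 156.]
```

Run:
```python
from h import *
i,W=shot("wrist"); np.savez("pics/wrist.npz",i=i,W=W)
s=cv2.imread("pics/scene.png")[140:200,160:290]; s=cv2.resize(s,(640,295),interpolation=cv2.INTER_CUBIC)
cv2.imwrite("pics/c.png",np.vstack([cv2.resize(i[...,::-1],(400,300)),s[:, :400]*0+255][:1]+[]) if 0 else np.vstack([cv2.resize(i[...,::-1],(400,300)).repeat(1,0),cv2.resize(s,(400,185))]))
```

```text
(no output)
```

View pics/c.png

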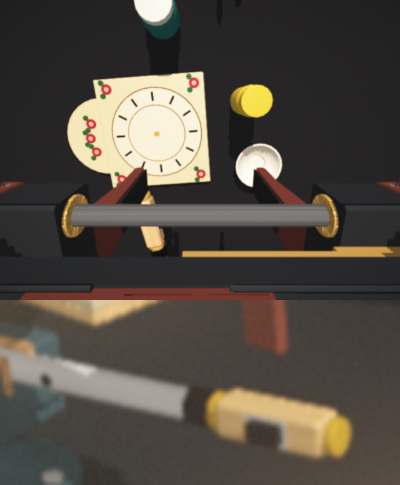

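Run:
```python
from h import *
from scipy.optimize import least_squares
pts=[]
for n,(a,b,c,d) in {"scene":(90,130,290,200),"side":(355,90,395,195)}.items():
    f=np.load(f"pics/{n}.npz");W=f["W"][b:d,a:c].reshape(-1,3);i=f["i"][b:d,a:c].reshape(-1,3).astype(int)
    wood=(i[:,0]-i[:,2]>45)&(W[:,2]>80)&(W[:,2]<115)&(abs(W[:,0]-553)<45)&(abs(W[:,1]+112)<65)
    w=W[wood]; top=w[w[:,2]>104]
    print(n,len(w),"top",len(top),top.mean(0).round(1),np.percentile(top[:,2],[5,50,95]).round(1))
    r=cv2.minAreaRect(top[:,:2].astype(np.float32)); print("rect top",r)
    c0=w.mean(0)
    u=np.linalg.svd(top[:,:2]-top[:,:2].mean(0),full_matrices=False)[2][0]; print("ang top",np.arctan2(*(u*np.sign(u[1]))[::-1]))
    # metal tube: grey, high z, between vise and handle
    g=(abs(i[:,0]-i[:,2])<30)&(i.sum(1)>200)&(W[:,2]>99)&(W[:,2]<112)&(W[:,1]<-160)
    t=W[g]
    for lo in range(-340,-160,30):
        q=t[(t[:,1]>=lo)&(t[:,1]<lo+30)]
        if len(q)>4: print("  tube",lo,len(q),np.median(q,0).round(1))
    for lo in range(-165,-60,15):
        q=top[(top[:,1]>=lo)&(top[:,1]<lo+15)]
        if len(q)>4: print("  hand",lo,len(q),np.median(q,0).round(1),np.percentile(q[:,0],[3,97]).round(1))
```

```text
scene 579 top 281 [ 549.8 -117.4  107.2] [104.5 107.2 109.3]
rect top ((547.9203491210938, -120.5079116821289), (28.30431365966797, 95.71314239501953), 13.137612342834473)
ang top 1.7782819504558478
  tube -340 171 [ 612.2 -327.2  103.3]
  tube -310 64 [ 588.  -294.9  103.2]
  tube -280 68 [ 581.7 -263.5  102.9]
  tube -250 68 [ 575.7 -234.6  102.9]
  tube -220 71 [ 569.2 -206.5  102.9]
  tube -190 18 [ 566.6 -186.4  102.7]
  hand -165 34 [ 557.5 -155.5  106.9] [546.5 566.8]
  hand -150 46 [ 556.9 -141.9  107.5] [542.6 564.2]
  hand -135 48 [ 554.3 -126.8  107.3] [537.8 561.3]
  hand -120 41 [ 549.4 -112.8  107.8] [537.8 559. ]
  hand -105 53 [548.2 -98.6 107.5] [533.8 555.9]
  hand -90 48 [542.5 -84.  106.6] [530.3 553.5]
  hand -75 7 [541.9 -74.2 106. ] [537.9 543.8]
side 377 top 253 [ 544.9 -115.2  106.6] [104.4 106.6 108.7]
rect top ((545.2636108398438, -118.71451568603516), (24.848819732666016, 96.36726379394531), 11.268930435180664)
ang top 1.7807096482675988
  tube -340 60 [ 584.8 -328.4  101.9]
  tube -310 42 [ 584.1 -294.6  102.3]
  tube -280 45 [ 577.6 -264.2  102.5]
  tube -250 50 [ 570.7 -233.9  102.9]
  tube -220 48 [ 565.1 -204.9  102.9]
  hand -165 24 [ 554.7 -154.5  106.1] [542.2 562.9]
  hand -150 41 [ 549.3 -142.8  106.8] [538.9 561.1]
  hand -135 41 [ 547.1 -127.5  106.7] [535.6 559. ]
  hand -120 46 [ 544.8 -111.7  107. ] [533.3 556.1]
  hand -105 46 [541.5 -97.3 107. ] [529.5 552.9]
  hand -90 44 [537.9 -84.3 106.3] [527.5 549.4]
  hand -75 9 [537.7 -73.6 105. ] [529.8 543.1]
```

Run:
```python
from h import *
f=np.load("pics/scene.npz");W=f["W"];i=f["i"]
b=(i[170:195,235:257].sum(-1)<170)
w=W[170:195,235:257][b]; w=w[(w[:,2]>80)&(w[:,2]<108)]; print(len(w),np.median(w,0),np.percentile(w,[5,95],axis=0))
d=np.array([-.21,.978])
for n in("scene","side"):
    f=np.load(f"pics/{n}.npz");W=f["W"].reshape(-1,3)
    m=(W[:,2]>80)&(W[:,2]<115)&(abs(W[:,0]-550)<60)&(abs(W[:,1]+115)<80); w=W[m]
    s=(w[:,:2]-[547,-117])@d; r=(w[:,:2]-[547,-117])@[d[1],-d[0]]
    for k in range(-60,60,8):
        q=(s>=k)&(s<k+8)
        if q.sum()>3: print(n,k,q.sum(),np.percentile(r[q],[3,97]).round(1),"zmax",np.percentile(w[q,2],95).round(1))
```

```text
28 [ 566.85369712 -115.34107722   94.81069537] [[ 564.55635693 -123.77434419   91.27607972]
 [ 568.64541147 -108.6800908    99.20868639]]
scene -60 42 [-2.3 13. ] zmax 107.4
scene -52 45 [-4.2 11.7] zmax 107.3
scene -44 42 [-7.4 12.2] zmax 108.0
scene -36 54 [-7.  14.2] zmax 108.4
scene -28 53 [-8.9 13.9] zmax 109.4
scene -20 43 [-8.8 20.4] zmax 109.0
scene -12 57 [-7.5 21. ] zmax 108.9
scene -4 58 [-8.3 21.4] zmax 108.9
scene 4 70 [-7.3 20.8] zmax 108.7
scene 12 59 [-7.2 13.2] zmax 109.0
scene 20 55 [-7.1 13.6] zmax 109.0
scene 28 76 [-9.3 14.2] zmax 109.0
scene 36 72 [-11.2  12.4] zmax 107.3
scene 44 19 [-9.8 12.3] zmax 103.7
side -60 21 [-12.4   9.1] zmax 107.0
side -52 20 [-9.3 10.4] zmax 106.8
side -44 14 [-5.4 10.9] zmax 107.1
side -36 22 [-13.6  11. ] zmax 109.4
side -28 25 [-12.8  10.1] zmax 108.6
side -20 22 [-10.9  13. ] zmax 107.9
side -12 38 [-14.   19.3] zmax 108.3
side -4 34 [-13.3  19.1] zmax 108.0
side 4 57 [-11.4  18.5] zmax 108.7
side 12 25 [-12.7  11.1] zmax 107.9
side 20 24 [-12.4  10.7] zmax 108.0
side 28 46 [-13.7  11. ] zmax 108.6
side 36 61 [-12.9   9.4] zmax 107.1
side 44 59 [-11.7   9.2] zmax 105.1
```

Run:
```python
from h import *
from scipy.spatial.transform import Rotation as Ro
o=ctrl.get_obs(); R=Ro.from_rotvec(o["orientation"]); print(R.as_matrix().round(3))
d=np.array([-.21,.978,0]);y=np.array([.978,.21,0])
for s in(1,-1):
    X=np.array([0,0,-1.]);T=Ro.from_matrix(np.stack([X,s*y,np.cross(X,s*y)],1))
    print(s,(R.inv()*T).as_rotvec().round(3))
print(R.inv().apply(np.array([548,-119,203])-o["ee_pos"]).round(1))
```

```text
[[-0.001  1.    -0.   ]
 [ 0.    -0.    -1.   ]
 [-1.    -0.001 -0.   ]]
1 [-0.212 -0.     0.001]
-1 [2.93e+00 2.00e-03 0.00e+00]
[-1.00e-01 -7.65e+01  1.19e+02]
```

apply_moves(increments=[{"gripper": 100, "delta_pos": [0, -1.9, 2.97], "dr": [0, 0, 0]}, {"gripper": 100, "delta_pos": [0, -1.9, 2.97], "dr": [0, 0, 0]}, {"gripper": 100, "delta_pos": [0, -1.9, 2.97], "dr": [0, 0, 0]}, {"gripper": 100, "delta_pos": [0, -1.9, 2.97], "dr": [0, 0, 0]}, {"gripper": 100, "delta_pos": [0, 0, 0], "dr": [-0.106, 0, 0]}])

```text
t: 0.57
ee_pos: [545.6, -122.4, 202.9]
orientation: [1.132, 1.257, -1.136]
ft_force: [0.1, 0.1, -0.3]
width: 87.8
```

apply_moves(increments=[{"gripper": 100, "delta_pos": [0, 0, 0], "dr": [-0.106, 0, 0]}, {"gripper": 100, "delta_pos": [2, 0, 0], "dr": [0, 0, 0]}, {"gripper": 100, "delta_pos": [2, 0, 0], "dr": [0, 0, 0]}, {"gripper": 100, "delta_pos": [0, 0, 0], "dr": [0, 0, 0]}, {"gripper": 100, "delta_pos": [0, 0, 0], "dr": [0, 0, 0]}])

```text
t: 0.98
ee_pos: [548.1, -118.6, 162.6]
orientation: [1.051, 1.305, -1.053]
ft_force: [-0.2, -0.0, 0.1]
width: 87.7
```

```bash
cat > g.py <<'E'
from h import *
from scipy.spatial.transform import Rotation as Ro
import sys
tgt=np.array([float(a) for a in sys.argv[1:4]])
o=ctrl.get_obs(); R=Ro.from_rotvec(o["orientation"])
y=np.array([.978,.21,0]);X=np.array([0,0,-1.]);T=Ro.from_matrix(np.stack([X,y,np.cross(X,y)],1))
print(o["t"],o["ee_pos"].round(1),o["width"],o["ft_force"].round(1),"rot left",(R.inv()*T).as_rotvec().round(3),"shift",R.inv().apply(tgt-o["ee_pos"]).round(1))
E
python3 g.py 548 -119 84
python3 -c "
from h import *
i,W=shot('wrist');cv2.imwrite('pics/w2.png',i[...,::-1])"
```

```text
0.9833 [ 548.1 -118.6  162.6] 87.71364447152874 [-0.2 -0.   0.1] rot left [ 0.    -0.001  0.002] shift [78.6  0.   0.5]
```

View pics/w2.png

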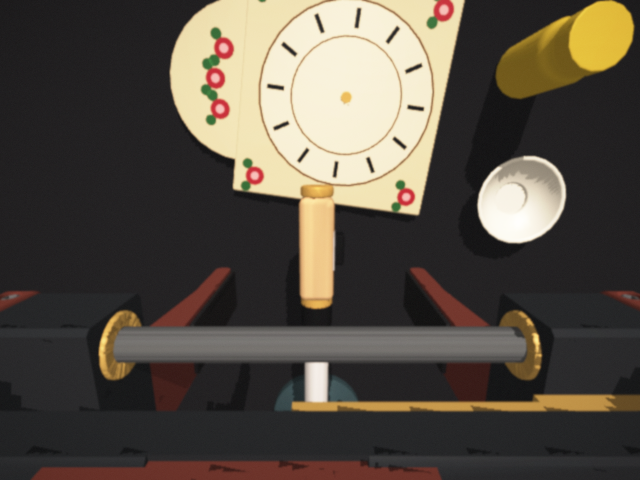

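The wrist view shows the handle upright and centred between the fingers at column 317 (finger midpoint 320), with the button at (340,250). I'll go down and close.

apply_moves(increments=[{"gripper": 100, "delta_pos": [2, 0, 0], "dr": [0, 0, 0]}, {"gripper": 100, "delta_pos": [2, 0, 0], "dr": [0, 0, 0]}, {"gripper": 100, "delta_pos": [2, 0, 0], "dr": [0, 0, 0]}, {"gripper": 100, "delta_pos": [1.8, 0, 0], "dr": [0, 0, 0]}, {"gripper": 100, "delta_pos": [0, 0, 0], "dr": [0, 0, 0]}])

```text
t: 1.45
ee_pos: [547.7, -118.4, 83.6]
orientation: [1.051, 1.305, -1.053]
ft_force: [-0.6, 0.8, -0.6]
width: 88.0
```

```bash
python3 g.py 548 -119 84
python3 -c "
from h import *
i,W=shot('scene');cv2.imwrite('pics/s2.png',cv2.resize(i[110:230,140:340][...,::-1],None,fx=3.5,fy=3.5,interpolation=2))"
```

```text
1.45 [ 547.7 -118.4   83.6] 88.04779294027325 [-0.6  0.8 -0.6] rot left [ 0.001 -0.001  0.003] shift [-0.4  0.1  0.7]
```

View pics/s2.png

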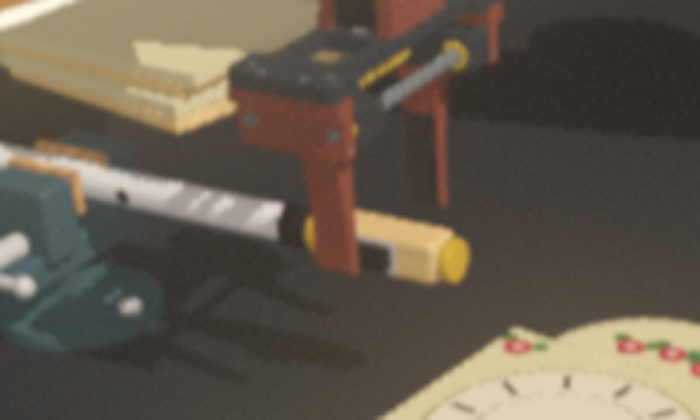

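The near finger is at (335,240). Closing carries it about 32 px right, onto the button near (370,255), so the alignment is good.

apply_moves(increments=[{"gripper": 30, "delta_pos": [0, 0, 0], "dr": [0, 0, 0]}, {"gripper": 0, "delta_pos": [0, 0, 0], "dr": [0, 0, 0]}, {"gripper": 0, "delta_pos": [0, 0, 0], "dr": [0, 0, 0]}, {"gripper": 0, "delta_pos": [0, 0, 0], "dr": [0, 0, 0]}, {"gripper": 0, "delta_pos": [0, 0, 0], "dr": [0, 0, 0]}])

```text
t: 1.92
ee_pos: [549.5, -118.9, 86.2]
orientation: [1.052, 1.301, -1.051]
ft_force: [0.1, 0.3, 0.2]
width: 57.8
```

apply_moves(increments=[{"gripper": 0, "delta_pos": [0, 0, 0], "dr": [0, 0, 0]}, {"gripper": 0, "delta_pos": [0, 0, 0], "dr": [0, 0, 0]}, {"gripper": 0, "delta_pos": [0, 0, 0], "dr": [0, 0, 0]}, {"gripper": 0, "delta_pos": [0, 0, 0], "dr": [0, 0, 0]}, {"gripper": 0, "delta_pos": [0, 0, 0], "dr": [0, 0, 0]}])

```text
t: 2.33
ee_pos: [547.8, -118.8, 85.1]
orientation: [1.051, 1.304, -1.053]
ft_force: [-4.3, -2.2, 2.9]
width: 25.0
```

apply_moves(increments=[{"gripper": 0, "delta_pos": [0, 0, 0], "dr": [0, 0, 0]}, {"gripper": 0, "delta_pos": [0, 0, 0], "dr": [0, 0, 0]}, {"gripper": 0, "delta_pos": [0, 0, 0], "dr": [0, 0, 0]}, {"gripper": 0, "delta_pos": [0, 0, 0], "dr": [0, 0, 0]}, {"gripper": 0, "delta_pos": [0, 0, 0], "dr": [0, 0, 0]}])

```text
t: 2.75
ee_pos: [548.0, -118.8, 85.1]
orientation: [1.051, 1.304, -1.053]
ft_force: [-5.3, -2.4, 2.3]
width: 25.3
```

```bash
python3 g.py 548 -119 84
python3 -c "
from h import *
i,W=shot('scene');a=cv2.resize(i[130:210,180:300][...,::-1],None,fx=4.5,fy=4.5,interpolation=2)
j,W=shot('side');b=cv2.resize(j[90:210,320:430][...,::-1],(330,360),interpolation=2)
c=np.zeros((360,870,3),np.uint8);c[:,:540]=a;c[:,540:]=b;cv2.imwrite('pics/s3.png',cv2.resize(c,(800,331)))"
```

```text
2.75 [ 548.  -118.8   85.1] 25.251559545605662 [-5.3 -2.4  2.3] rot left [ 0.    -0.001  0.002] shift [ 1.1 -0.   0.2]
```

View pics/s3.png

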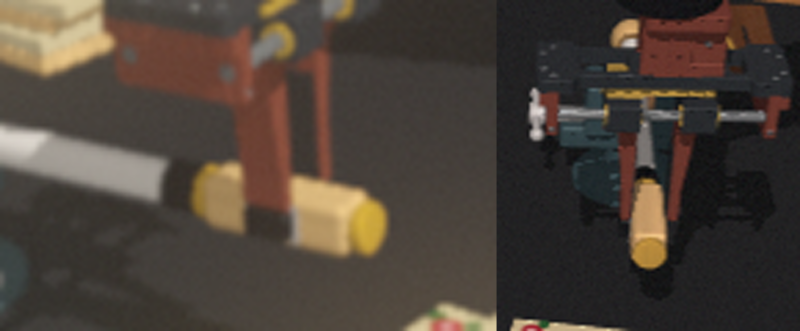

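Run:
```python
from h import *
for n,(a,b,c,d) in {"scene":(180,130,300,200),"side":(330,90,420,200)}.items():
    i,W=shot(n); q=W[b:d,a:c].reshape(-1,3); p=i[b:d,a:c].reshape(-1,3).astype(int)
    red=(p[:,0]>p[:,1]*1.7)&(p[:,0]>50)&(p[:,2]*1.6<p[:,0])&(abs(p[:,1]-p[:,2])<25)
    w=q[red]; w=w[w[:,2]<150]; print(n,len(w))
    s=(w[:,:2]-[547,-119])@[-.21,.978]; r=(w[:,:2]-[547,-119])@[.978,.21]
    for lo in range(70,150,8):
        k=(w[:,2]>=lo)&(w[:,2]<lo+8)
        if k.sum(): print(lo,k.sum(),"r",np.sort(r[k]).round(0)[::max(1,k.sum()//8)],"s",np.percentile(s[k],[5,95]).round(0))
    dk=(p.sum(1)<130)&(q[:,2]>75)&(q[:,2]<112)
    w=q[dk]; s=(w[:,:2]-[547,-119])@[-.21,.978]; r=(w[:,:2]-[547,-119])@[.978,.21]; k=abs(s)<20
    print("dark",k.sum(),"z",np.percentile(w[k,2],[5,50,95]),"r",np.percentile(r[k],[5,50,95]),"s",np.percentile(s[k],[5,95]))
```

```text
scene 54
102 3 r [21. 21. 23.] s [-2.  5.]
110 9 r [-17. -13.  22.  22.  22.  23.  24.  24.  26.] s [-6. 11.]
118 9 r [-16.  21.  21.  21.  23.  24.  24.  25.  26.] s [-5. 11.]
126 11 r [20. 21. 21. 21. 22. 23. 23. 23. 24. 25. 25.] s [ 3. 13.]
134 8 r [19. 19. 23. 24. 24. 24. 25. 27.] s [ 7. 10.]
142 14 r [-19. -15. -14.  19.  21.  22.  22.  23.  24.  25.  25.  25.  26.  27.] s [ 8. 12.]Traceback (most recent call last):
  File "<stdin>", line 12, in <module>
    return _quantile_unchecked(
        a, q, axis, out, overwrite_input, method, keepdims, weights)
    return _ureduce(a,
                    func=_quantile_ureduce_func,
    ...<5 lines>...
                    overwrite_input=overwrite_input,
                    method=method)
    r = func(a, **kwargs)
    result = _quantile(arr,
                       quantiles=q,
    ...<2 lines>...
                       out=out,
                       weights=wgt)
    slices_having_nans = np.isnan(arr[-1, ...])
                                  ~~~^^^^^^^^^
IndexError: index -1 is out of bounds for axis 0 with size 0
```

Run:
```python
from h import *
i,W=shot("scene")
def f(u):
  for v in range(158,192,1):
    x=W[v,u]; print(u,v,i[v,u],x.round(0),"r",((x[:2]-[547,-119])@[.978,.21]).round(0),"s",((x[:2]-[547,-119])@[-.21,.978]).round(0))
f(244)
```

```text
244 158 [107  64  51] [ 572. -107.  153.] r 27.0 s 6.0
244 159 [108  65  51] [ 571. -108.  151.] r 26.0 s 6.0
244 160 [108  64  50] [ 569. -110.  147.] r 24.0 s 4.0
244 161 [107  65  50] [ 571. -109.  146.] r 25.0 s 5.0
244 162 [106  63  48] [ 570. -110.  144.] r 25.0 s 4.0
244 163 [107  63  51] [ 572. -108.  143.] r 26.0 s 5.0
244 164 [108  65  53] [ 570. -110.  139.] r 24.0 s 4.0
244 165 [108  66  52] [ 571. -109.  138.] r 26.0 s 5.0
244 166 [107  64  53] [ 572. -109.  136.] r 26.0 s 5.0
244 167 [108  65  51] [ 570. -111.  133.] r 24.0 s 3.0
244 168 [107  63  49] [ 572. -109.  132.] r 26.0 s 4.0
244 169 [108  65  55] [ 570. -111.  129.] r 24.0 s 3.0
244 170 [108  64  51] [ 569. -113.  126.] r 22.0 s 2.0
244 171 [110  66  54] [ 569. -112.  124.] r 23.0 s 2.0
244 172 [109  66  52] [ 569. -112.  122.] r 23.0 s 2.0
244 173 [110  66  53] [ 569. -113.  120.] r 23.0 s 2.0
244 174 [111  68  54] [ 569. -113.  118.] r 23.0 s 2.0
244 175 [111  67  52] [ 569. -113.  115.] r 23.0 s 1.0
244 176 [112  66  53] [ 571. -111.  114.] r 25.0 s 2.0
244 177 [113  67  53] [ 571. -111.  112.] r 25.0 s 2.0
244 178 [112  66  52] [ 570. -113.  109.] r 23.0 s 1.0
244 179 [103  64  52] [ 570. -113.  107.] r 24.0 s 1.0
244 180 [80 56 47] [ 565. -118.  102.] r 18.0 s -3.0
244 181 [62 51 45] [ 568. -115.  102.] r 22.0 s -1.0
244 182 [58 51 45] [ 570. -113.  101.] r 24.0 s 1.0
244 183 [59 51 46] [ 572. -112.   99.] r 26.0 s 2.0
244 184 [59 51 44] [ 570. -114.   96.] r 24.0 s 0.0
244 185 [56 50 42] [ 569. -115.   94.] r 23.0 s -0.0
244 186 [61 52 46] [ 567. -117.   90.] r 20.0 s -2.0
244 187 [62 57 51] [ 443. -241.    1.] r -128.0 s -98.0
244 188 [67 61 55] [ 446. -238.    1.] r -123.0 s -96.0
244 189 [73 66 60] [ 448. -237.   -1.] r -122.0 s -95.0
244 190 [70 62 56] [ 449. -236.   -2.] r -120.0 s -94.0
244 191 [72 66 61] [ 457. -229.    0.] r -111.0 s -88.0
```

```bash
python3 - <<'E'
from h import *
d=ctrl.get_image("scene");K=np.array(d["mtx"])
for r in(44,50,57):
  for z in(76,90,104):
    p=np.array([547.7+.978*r,-118.4+.21*r,z]); q=cv2.projectPoints(p[None],np.array(d["rvec"],float),np.array(d["tvec"],float),K,None)[0].ravel(); print(r,z,q.round(1))
print("now")
for r in(13,20,26):
  for z in(76,90,104):
    p=np.array([548+.978*r,-118.8+.21*r,z]); q=cv2.projectPoints(p[None],np.array(d["rvec"],float),np.array(d["tvec"],float),K,None)[0].ravel(); print(r,z,q.round(1))
E
python3 -c "
import cv2;i=cv2.imread('pics/s2.png');print(i.shape)"
```

```text
44 76 [239.  197.8]
44 90 [238.5 191.3]
44 104 [238.  184.8]
50 76 [237.4 199.1]
50 90 [236.9 192.6]
50 104 [236.3 186. ]
57 76 [235.4 200.6]
57 90 [234.9 194.1]
57 104 [234.4 187.5]
now
13 76 [247.  191.3]
13 90 [246.6 184.9]
13 104 [246.2 178.4]
20 76 [245.2 192.7]
20 90 [244.7 186.3]
20 104 [244.3 179.8]
26 76 [243.6 194. ]
26 90 [243.1 187.5]
26 104 [242.7 181. ]
(420, 700, 3)
```

The pads closed to 25 mm, narrower than the squeezed 28 mm. Depth shows red finger ending near z = 104 and the dark button below it still standing out at r ≈ 21–24 mm. The real fingertips are therefore about 27 mm higher than the reported TCP implies, and they only hold the handle's top edge. I'll reopen, go lower and measure the tips again.

apply_moves(increments=[{"gripper": 90, "delta_pos": [0, 0, 0], "dr": [0, 0, 0]}, {"gripper": 90, "delta_pos": [0, 0, 0], "dr": [0, 0, 0]}, {"gripper": 90, "delta_pos": [0, 0, 0], "dr": [0, 0, 0]}, {"gripper": 90, "delta_pos": [0, 0, 0], "dr": [0, 0, 0]}, {"gripper": 90, "delta_pos": [0, 0, 0], "dr": [0, 0, 0]}])

```text
t: 3.42
ee_pos: [549.5, -118.7, 85.5]
orientation: [1.052, 1.301, -1.051]
ft_force: [-0.3, -0.1, 0.4]
width: 55.1
```

apply_moves(increments=[{"gripper": 90, "delta_pos": [1, 0, 0], "dr": [0, 0, 0]}, {"gripper": 90, "delta_pos": [1, 0, 0], "dr": [0, 0, 0]}, {"gripper": 90, "delta_pos": [0.6, 0, 0], "dr": [0, 0, 0]}, {"gripper": 90, "delta_pos": [0, 0, 0], "dr": [0, 0, 0]}, {"gripper": 90, "delta_pos": [0, 0, 0], "dr": [0, 0, 0]}])

```text
t: 3.83
ee_pos: [548.4, -118.6, 58.4]
orientation: [1.051, 1.304, -1.053]
ft_force: [-0.3, 0.1, -0.5]
width: 78.9
```

```bash
python3 g.py 548 -119 58
python3 - <<'E'
from h import *
i,W=shot("scene")
for n,(a,b,c,d) in {"scene":(180,130,310,215),"side":(320,90,430,215)}.items():
    i,W=shot(n); q=W[b:d,a:c].reshape(-1,3); p=i[b:d,a:c].reshape(-1,3).astype(int)
    red=(p[:,0]>p[:,1]*1.4)&(p[:,0]-p[:,2]>20)
    s=(q[:,:2]-[547,-119])@[-.21,.978]; r=(q[:,:2]-[547,-119])@[.978,.21]
    for side in(1,-1):
        k=red&(r*side>30)&(r*side<65)&(q[:,2]>20)&(q[:,2]<200)&(abs(s)<40)
        if k.sum()>5: print(n,side,k.sum(),"zmin",np.sort(q[k,2])[:6].round(0),"s",np.percentile(s[k&(q[:,2]<110)],[5,50,95]).round(0))
    cv2.imwrite("pics/t_%s.png"%n,cv2.resize(i[b:d,a:c][...,::-1],None,fx=4,fy=4,interpolation=2))
E
```

```text
3.8333 [ 548.4 -118.6   58.4] 78.88826372779265 [-0.3  0.1 -0.5] rot left [ 0.    -0.001  0.002] shift [ 0.4 -0.4  0.3]
scene 1 366 zmin [78. 79. 79. 80. 80. 80.] s [-11.   2.  11.]
scene -1 153 zmin [92. 94. 95. 96. 97. 97.] s [ 8. 10. 11.]
side 1 153 zmin [78. 78. 79. 79. 81. 81.] s [ 6. 10. 14.]
side -1 160 zmin [77. 79. 80. 80. 80. 81.] s [ 8. 11. 13.]
```

View pics/t_scene.png

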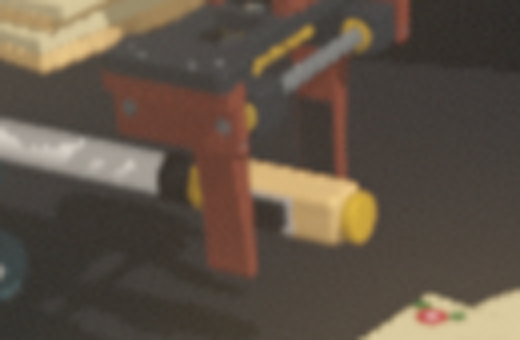

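Both cameras now put the tips at z ≈ 77, below the handle, with the finger centred on the button. Closing.

apply_moves(increments=[{"gripper": 30, "delta_pos": [0, 0, 0], "dr": [0, 0, 0]}, {"gripper": 0, "delta_pos": [0, 0, 0], "dr": [0, 0, 0]}, {"gripper": 0, "delta_pos": [0, 0, 0], "dr": [0, 0, 0]}, {"gripper": 0, "delta_pos": [0, 0, 0], "dr": [0, 0, 0]}, {"gripper": 0, "delta_pos": [0, 0, 0], "dr": [0, 0, 0]}])

```text
t: 4.4
ee_pos: [549.1, -118.8, 59.5]
orientation: [1.052, 1.302, -1.051]
ft_force: [-0.2, 0.2, -0.9]
width: 49.3
```

apply_moves(increments=[{"gripper": 0, "delta_pos": [0, 0, 0], "dr": [0, 0, 0]}, {"gripper": 0, "delta_pos": [0, 0, 0], "dr": [0, 0, 0]}, {"gripper": 0, "delta_pos": [0, 0, 0], "dr": [0, 0, 0]}, {"gripper": 0, "delta_pos": [0, 0, 0], "dr": [0, 0, 0]}, {"gripper": 0, "delta_pos": [0, 0, 0], "dr": [0, 0, 0]}])

```text
t: 4.82
ee_pos: [548.0, -118.9, 59.2]
orientation: [1.052, 1.303, -1.053]
ft_force: [-3.6, -1.5, 1.6]
width: 27.5
```

apply_moves(increments=[{"gripper": 0, "delta_pos": [0, 0, 0], "dr": [0, 0, 0]}, {"gripper": 0, "delta_pos": [0, 0, 0], "dr": [0, 0, 0]}, {"gripper": 0, "delta_pos": [0, 0, 0], "dr": [0, 0, 0]}, {"gripper": 0, "delta_pos": [0, 0, 0], "dr": [0, 0, 0]}, {"gripper": 0, "delta_pos": [0, 0, 0], "dr": [0, 0, 0]}])

```text
t: 5.23
ee_pos: [548.0, -118.9, 59.2]
orientation: [1.052, 1.303, -1.053]
ft_force: [-4.7, -1.9, 2.5]
width: 27.7
```

Width 27.6 mm matches the squeezed 28 mm. I'll trim 2 mm sideways to relax the side force, then start the pull gently.

apply_moves(increments=[{"gripper": 0, "delta_pos": [0, -0.2, 0], "dr": [0, 0, 0]}, {"gripper": 0, "delta_pos": [0, 0, -0.3], "dr": [0, 0, 0]}, {"gripper": 0, "delta_pos": [0, 0, -0.4], "dr": [0, 0, 0]}, {"gripper": 0, "delta_pos": [0, 0, -0.5], "dr": [0, 0, 0]}, {"gripper": 0, "delta_pos": [0, 0, -0.8], "dr": [0, 0, 0]}])

```text
t: 5.65
ee_pos: [542.9, -99.5, 59.4]
orientation: [1.052, 1.301, -1.052]
ft_force: [-0.8, -2.9, 1.2]
width: 27.8
```

```bash
python3 g.py 505.6 77 58
python3 - <<'E'
from h import *
for n,(a,b,c,d) in {"scene":(90,130,330,230),"side":(320,90,430,240)}.items():
    i,W=shot(n); q=W[b:d,a:c].reshape(-1,3)
    p=i[b:d,a:c].reshape(-1,3).astype(int)
    s=(q[:,:2]-[547,-119])@[-.21,.978]; r=(q[:,:2]-[547,-119])@[.978,.21]
    k=(abs(r)<16)&(q[:,2]>85)&(q[:,2]<112)&(p[:,0]-p[:,2]>35)
    print(n,"far end of handle s",np.percentile(s[k],[95,99]).round(1))
E
```

```text
5.65 [542.9 -99.5  59.4] 27.829720098879964 [-0.8 -2.9  1.2] rot left [ 0.  0. -0.] shift [   1.3    0.6 -180.4]
scene far end of handle s [65.2 66.4]
side far end of handle s [68.8 70.6]
```

It is sliding at about 3 N and the handle's end has moved with the tool. I'll keep pulling.

apply_moves(increments=[{"gripper": 0, "delta_pos": [0, 0, -1], "dr": [0, 0, 0]}, {"gripper": 0, "delta_pos": [0, 0, -1], "dr": [0, 0, 0]}, {"gripper": 0, "delta_pos": [0, 0, -1], "dr": [0, 0, 0]}, {"gripper": 0, "delta_pos": [0, 0, -1], "dr": [0, 0, 0]}, {"gripper": 0, "delta_pos": [0, 0, -1], "dr": [0, 0, 0]}])

```text
t: 6.17
ee_pos: [532.2, -49.6, 59.4]
orientation: [1.051, 1.302, -1.051]
ft_force: [-1.0, -2.5, -0.5]
width: 28.1
```

apply_moves(increments=[{"gripper": 0, "delta_pos": [0, 0, -1], "dr": [0, 0, 0]}, {"gripper": 0, "delta_pos": [0, 0, -1], "dr": [0, 0, 0]}, {"gripper": 0, "delta_pos": [0, 0, -1], "dr": [0, 0, 0]}, {"gripper": 0, "delta_pos": [0, 0, -1], "dr": [0, 0, 0]}, {"gripper": 0, "delta_pos": [0, 0, -1], "dr": [0, 0, 0]}])

```text
t: 6.58
ee_pos: [521.7, -0.9, 59.4]
orientation: [1.052, 1.302, -1.051]
ft_force: [-0.4, -3.2, 0.6]
width: 27.9
```

```bash
python3 g.py 505.6 77 58
```

```text
6.5833 [521.7  -0.9  59.4] 27.856504108796866 [-0.4 -3.2  0.6] rot left [ 0.001  0.    -0.   ] shift [  1.4   0.7 -79.5]
```

apply_moves(increments=[{"gripper": 0, "delta_pos": [0, 0, -1], "dr": [0, 0, 0]}, {"gripper": 0, "delta_pos": [0, 0, -1], "dr": [0, 0, 0]}, {"gripper": 0, "delta_pos": [0, 0, -1], "dr": [0, 0, 0]}, {"gripper": 0, "delta_pos": [0, 0, -1], "dr": [0, 0, 0]}, {"gripper": 0, "delta_pos": [0, 0, -1], "dr": [0, 0, 0]}])

```text
t: 7.0
ee_pos: [511.1, 48.0, 59.4]
orientation: [1.052, 1.302, -1.052]
ft_force: [1.2, -2.1, -1.5]
width: 27.4
```

apply_moves(increments=[{"gripper": 0, "delta_pos": [0, 0, -0.7], "dr": [0, 0, 0]}, {"gripper": 0, "delta_pos": [0, 0, -0.7], "dr": [0, 0, 0]}, {"gripper": 0, "delta_pos": [0, 0, -0.6], "dr": [0, 0, 0]}, {"gripper": 0, "delta_pos": [0, 0, -0.5], "dr": [0, 0, 0]}, {"gripper": 0, "delta_pos": [0, 0, -0.3], "dr": [0, 0, 0]}])

```text
t: 7.42
ee_pos: [505.3, 75.0, 59.4]
orientation: [1.051, 1.302, -1.051]
ft_force: [1.5, -1.9, -1.2]
width: 27.3
```

apply_moves(increments=[{"gripper": 0, "delta_pos": [0, 0, -0.2], "dr": [0, 0, 0]}, {"gripper": 0, "delta_pos": [0, 0, -0.1], "dr": [0, 0, 0]}, {"gripper": 0, "delta_pos": [0, 0, 0], "dr": [0, 0, 0]}, {"gripper": 0, "delta_pos": [0, 0, 0], "dr": [0, 0, 0]}, {"gripper": 0, "delta_pos": [0, 0, 0], "dr": [0, 0, 0]}])

```text
t: 7.83
ee_pos: [505.0, 76.5, 59.4]
orientation: [1.051, 1.301, -1.052]
ft_force: [1.1, -7.4, -1.5]
width: 27.7
```

```bash
python3 g.py 505.6 77 58
python3 - <<'E'
from h import *
for n in("scene","side"):
    i,W=shot(n); q=W.reshape(-1,3);p=i.reshape(-1,3).astype(int)
    s=(q[:,:2]-[547,-119])@[-.21,.978]; r=(q[:,:2]-[547,-119])@[.978,.21]
    k=(abs(r)<20)&(q[:,2]>85)&(q[:,2]<112)&(p[:,0]-p[:,2]>35)
    print(n,"end s",np.percentile(s[k],[95,99]).round(1)); cv2.imwrite("pics/e_%s.png"%n,i[...,::-1])
E
```

```text
7.8333 [505.   76.5  59.4] 27.675320243981325 [ 1.1 -7.4 -1.5] rot left [ 0.     0.001 -0.   ] shift [ 1.4  0.7 -0.4]
scene end s [243.7 246. ]
side end s [246.9 248.1]
```

View pics/e_scene.png

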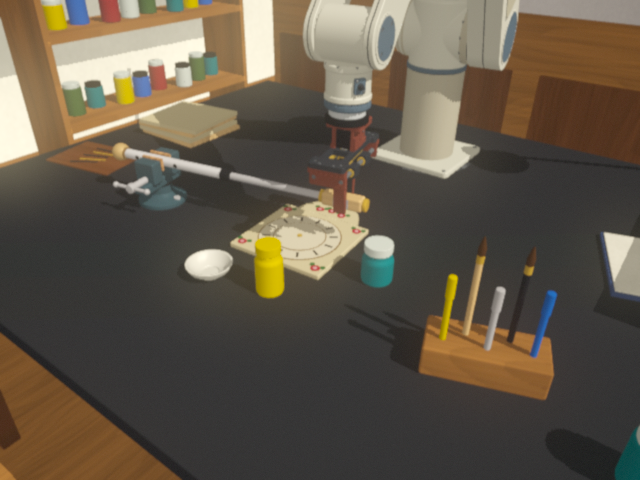

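The final view shows the handle at (345,200) drawn out over the dial, with the pots, dish, dial and block where they were. Pull force rose to 7.4 N at 200 mm travel, which is the second stop. I'll let it settle and check once more.

apply_moves(increments=[{"gripper": 0, "delta_pos": [0, 0, 0], "dr": [0, 0, 0]}, {"gripper": 0, "delta_pos": [0, 0, 0], "dr": [0, 0, 0]}, {"gripper": 0, "delta_pos": [0, 0, 0], "dr": [0, 0, 0]}, {"gripper": 0, "delta_pos": [0, 0, 0], "dr": [0, 0, 0]}, {"gripper": 0, "delta_pos": [0, 0, 0], "dr": [0, 0, 0]}])

```text
t: 8.35
ee_pos: [505.0, 76.5, 59.4]
orientation: [1.051, 1.301, -1.052]
ft_force: [1.2, -5.6, -1.2]
width: 27.5
```

```bash
python3 g.py 505.6 77 58; python3 -c "
from h import *
print(abs(ctrl.get_obs()['qvel']).max()); print(ctrl.close_job())"
```

```text
8.35 [505.   76.5  59.4] 27.465191964775745 [ 1.2 -5.6 -1.2] rot left [ 0.     0.001 -0.   ] shift [ 1.4  0.7 -0.4]
0.000952917483928793
the job is handed in; nothing more can be done
None
```

I squeezed the release button and drew the handle straight out, past the first stop, to the second stop. I then handed the job in at about 8.4 s with the handle still gripped; the hand-in reports no verdict.

**Last checks:**
- **Travel:** the tool moved about 200 mm along the stick. The pull force rose from about 3 N to 7.4 N at the end, then settled at 5.6 N, as expected at the stop. The cameras put the handle's end about 178 mm beyond where it was when I had pulled about 20 mm.
- **Grip:** the opening held at 27.5 mm, against 28 mm expected for the handle with its button squeezed. The arm was still.
- **Surroundings:** in the last scene picture the pots, dish, dial and brush block look unmoved. I judged that by eye and did not re-measure them.

**Fingertip height disagreed:** the cameras showed the fingertips about 27 mm higher than the reported tool position implies. Because of this, my first squeeze caught only the handle's top edge above the button, and the opening read 25 mm. I reopened, went 26 mm lower, confirmed the tips at about 77 mm above the bench in both cameras, and squeezed again before pulling.

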